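# Ease the spice carousel back one notch

## Robot

A 6-joint arm with a two-finger parallel gripper is mounted at the origin on a cart in front of the work surface, level with it; the furniture and walls round the work are solid. World frame = base frame: x ahead of the robot, y to its left, z up, the work surface at z = 0. Lengths are in mm, angles in rad, forces in N, time in s.
With the tool pointing down it reaches from about 225 to 725 mm from the base axis. Payload 3.1 kg.
Tool frame: the origin (TCP) lies midway between the tips of the shut fingers; the grasp point (between the pads) lies 19 mm behind it (ctrl.pinch_z is the distance from the TCP to the grasp point, in mm); z points along the fingers, y is the line along which they close (so a half turn about z gives the same grasp; the last joint's range is limited). The gripper opens to 85 mm and grips with 20 to 120 N. Pads are 22 mm wide; open, the fingers measure 114 mm over their backs; the gripper's body (76 mm by 85 mm) begins 54 mm behind the grasp point. The pads swing forward as they close: fully open they stand 13 mm farther back than shut.
Start: joints at [1.153, 0.048, 0.099, 1.622, 0, 1.443], TCP at [150.032, 503.098, 231.312] pointing down, gripper open.
Joint ranges: [-2.91, 2.91], [-0.99, 1.94], [-1.21, 1.42], [-2.12, 2.29], [-1.49, 1.47], [-3.14, 3.14]. Speed limits (rad/s): [2.79, 2.79, 3.14, 3.14, 3.14, 3.14].

## Interface

Orientations are given as a unit quaternion [w, x, y, z].
In Python, from workcell import ctrl gives the robot as it stands. The module is installed in compiled form; this text tells all that it offers.
- The arm moves only by the shell command python3 -m jog 'ROWS' [FORCE]. ROWS is JSON, a list of rows, each an object of numbers: "rx", "ry", "rz": the turn, a rotation vector about the tool's x, y, z in degrees; "tx", "ty", "tz": the shift along the tool's x, y, z in mm; "fingers": the opening, from 0 (shut) to 1 (fully open). In form: [{"rx": .., "ry": .., "rz": .., "tx": .., "ty": .., "tz": .., "fingers": ..}, ...]. A call has 1 to 8 rows; each row is the pose to reach, as a shift and turn from the pose commanded when the call began, along the tool's axes at that moment; what a row does not reach only later rows make up. A row lasts 1/8 s, in which the tool goes at most 62.5 mm and 10.7 degrees, less where a joint would pass 70% of its speed; a pose out of reach is approached as far as the arm can. A call with a gripper value outside its range is refused whole. The fingers move at their own pace and stop on an object; FORCE is the grip in N (left out, the last holds). Time passes only in rows, so rows that repeat a pose let the fingers close. It gives the time, the measured TCP pose, the force, the opening and the grip force at its end, in the units of the state.
- ctrl.sense(): the state, without advancing time (a new reading comes with each control period).
- ctrl.snapshot(name): name is "scene" or "top" or "wrist"; returns (picture, depth): 384x512x3 uint8, blue, green, red; 384x512 float32, mm along the optical axis (not along the pixel's ray), 0 where there is no reading.
- ctrl.get_calibration(name): a dict with "fov_y" (degrees; the focal length in pixels is half the picture's height over the tangent of half this angle, whatever the lens; pixels are square), "cx", "cy" (the principal point, pixels), "camera_from_world" (4x4, takes a point from world to camera coordinates). Camera axes: x right, y up, looking along -z (the intrinsics and any distortion apply to the point x, -y, -z); pixel columns grow to the right and rows downward; lengths in mm; the calibration is good to about 2 mm. A picture is of the moment at which its call begins: read the wrist's pose just before it. get_calibration takes no time and is no camera call; for the wrist camera it gives the pose at the moment of the call.
- ctrl.finish_job(): hands the job in; it is judged then, once.
Trained networks look in the newest picture that a camera, given by its name, has taken for a name from the list of things; names that differ only in an ending like _2 or _b are one class to them, and where a whole thing is asked for, a point or a joint stands for the part that bears it (a point fixed in the world has none). Each returns a list of dicts, best first, with "conf" (0 to 1); they miss things now and then, are a little off and sometimes report something else, mostly with a low value. They report only what shows in the picture. A call takes as long as a camera call.
- ctrl.masks_of(thing, camera): "region" (384x512 bool, what is visible of it) and "at" ([column, row] in pixels, amid what is visible of it).
- ctrl.pinpoint(thing, camera): "at" ([column, row] in pixels: a listed point, or the origin of a listed thing).
The state is a dict: "clock": time; "joint_positions": joint angles; "joint_vel": joint speeds; "joint_efforts": joint torques, N m; "eef_pos": TCP position; "orientation": TCP orientation; "ft_force": force on the tool from outside, world axes, zero at the start; "moment": the same for the moment, N m; "gripper_width": finger opening in mm; "gripper_force": force on a finger pad.
Only numpy, scipy, OpenCV 4.12 (cv2) and the standard library are available. Lean on these libraries where they do the work, as an engineer would, in place of code of your own. Each camera call takes 0.05 s, during which the arm holds its last target. There are 200 camera calls.

## Task

The spice carousel has been clicked one notch too far. With a fingertip tip its pawl up by the orange ball so that it stays up, then push the carousel back (clockwise seen from above) by just one notch, so that the red-capped jar comes to the red dot on the foot, and tip the pawl down again so that it drops fully between the teeth. Only push, gently and without gripping anything, and leave the spotted mug, the peanut jar and the garlic where they are.

Things in the scene. Friction and masses are not known exactly. Their poses are not given: they have to be found in the camera images.
- carousel: Fixed white foot of the spice carousel, radius 106, 8 high. Origin on the wheel's axis at the worktop, z up. Its +y points to the pawl bracket: two white cheeks outside the wheel (x -16..16, y 122..148, up to z 59). Angles here run from its +x to its +y. Wall cabinets hang over the worktop's rear: travel low, fingertips at about z 150.
- index_dot (a point): Red index dot, 13 across, on a white tab of the foot, at 215 deg, 118 from the axis, z 11.
- wheel (a joint): Turn of the wooden wheel (radius 100, top z 20) about the carousel's z, rad, counterclockwise from above positive; starts within 0.07 of 0. Nine saw teeth at its edge (radius 83-99, tops z 34): one notch is 0.698. Pawl down blocks clockwise turning past 0.1-0.2 of play; pawl up, it turns freely and stays where left (2-3 N at a jar). The pawl drops fully only within 0.12 of 0, -0.698 etc.
- red_jar_cap (a point): Centre of the red cap's top, z 125. Three spice jars (41 across) stand fast in sockets on the wheel, 58 from the axis, 120 deg apart, the red one at 255 deg with the wheel at 0; counterclockwise from it black cap, then brown. A post with a wooden ball (24 across, to z 110) stands at the axis. Push a jar's side above z 80 to turn the wheel; the jars do not come out.
- pawl (a joint): Tip of the steel pawl, rad: 0 = down between the teeth, 0.85 = fully up on its stop. Weighted: under about 0.42 it falls down, above 0.52 it falls up to the stop and stays there. Above 0.4 it is clear of the teeth. Its hinge is level, along the carousel's x, at y 135, z 50.
- pawl_ball (a point): Centre of the orange ball (22 across) on top of the pawl's lever, 65 from the hinge. Pawl down: at x 0, y 110, z 110 in the carousel's frame; pawl up: y 163, z 108. Pushing the ball outwards (carousel's +y) tips the pawl up, inwards (-y) tips it down; under 1 N is enough.
- mug_spotted: White mug with dark spots, 82x114x91, loose, origin under its middle. Bystander.
- jar_peanut: Peanut-coloured jar with a dark lid, 64 across, 99 tall, loose, origin under its middle. Bystander.
- garlic: Garlic bulb, 56 across, loose, origin under its middle. Bystander.

How it is judged:
By the outcome, as a careful person would: the job done as asked, in the order asked, and still so for the second after the job is handed in, with the robot touching nothing.
It also fails if it takes over 51 s, if anything falls off the work surface, if the arm or the gripper's body presses on something with over 40 N, if the wrist force passes 120 N, or if a joint passes its speed limit or range.

## Working session

There is one attempt and no reset: what is moved stays moved. The work goes in short steps, Python scripts to look and compute and a shell command to move; the robot and the scene stay as the last step left them, time stands still between calls to the robot, and variables do not carry over. Pictures are saved under pics/ and viewed, at most 10 in all, crops included, and the job is handed in when it is done.

```bash
mkdir -p pics; cat > h.py <<'E'
import numpy as np,cv2
from workcell import ctrl
from scipy.spatial.transform import Rotation as R
def cal(n):
    c=ctrl.get_calibration(n);f=192/np.tan(np.radians(c["fov_y"]/2));return c,f,np.array(c["camera_from_world"])
def ray(n,at):
    c,f,M=cal(n);d=np.array([(at[0]-c["cx"])/f,-(at[1]-c["cy"])/f,-1.]);Mi=np.linalg.inv(M)
    return Mi[:3,3],Mi[:3,:3]@d
def atz(n,at,z):
    o,d=ray(n,at);return o+d*(z-o[2])/d[2]
def atdepth(n,at,D):
    o,d=ray(n,at);v=D[int(at[1])-2:int(at[1])+3,int(at[0])-2:int(at[0])+3];v=v[v>0]
    return o+d*np.median(v) if v.size else None
E
cat > look.py <<'E'
import sys;from h import *
for n in ("top","scene"):
    p,D=ctrl.snapshot(n);cv2.imwrite(f"pics/{n}0.png",p)
    print(n,{k:v for k,v in ctrl.get_calibration(n).items() if k!="camera_from_world"})
    for t,z in (("carousel",0),("index_dot",11),("red_jar_cap",125),("pawl_ball",110),("mug_spotted",0),("jar_peanut",0),("garlic",0)):
        for r in ctrl.pinpoint(t,n)[:2]:
            a=r["at"];q=atdepth(n,a,D)
            print(t,round(r["conf"],2),np.round(a),atz(n,a,z).round(),None if q is None else q.round())
print(ctrl.sense())
E
python3 look.py
```

```text
top {'fov_y': 48.81201932297817, 'cx': 256.67828575370345, 'cy': 188.36034973553708}
carousel 0.57 [292. 210.] [ 546. -214.    0.] [ 543. -208.  103.]
carousel 0.53 [309. 252.] [ 440. -258.    0.] [ 441. -256.   13.]
index_dot 0.94 [314. 250.] [ 446. -268.   11.] [ 446. -268.   10.]
red_jar_cap 0.87 [317. 219.] [ 524. -263.  125.] [ 524. -263.  127.]
pawl_ball 0.52 [245. 195.] [ 578. -100.  110.] [ 578. -101.  118.]
mug_spotted 0.77 [368. 206.] [ 556. -410.    0.] [ 555. -408.    8.]
jar_peanut 0.9 [232. 158.] [683. -60.   0.] [668. -68.  98.]
garlic 0.62 [333. 161.] [ 673. -321.    0.] [ 667. -314.   43.]
scene {'fov_y': 47.501770515730264, 'cx': 257.06385368971604, 'cy': 189.02858799574528}
carousel 0.86 [280. 242.] [ 551. -214.    0.] [ 534. -225.   20.]
index_dot 0.85 [268. 277.] [ 447. -254.   11.] [ 448. -253.    9.]
red_jar_cap 0.65 [295. 213.] [ 527. -261.  125.] [ 526. -262.  126.]
red_jar_cap 0.56 [267. 278.] [ 363. -310.  125.] [ 444. -255.   10.]
pawl_ball 0.63 [243. 179.] [ 572. -101.  110.] [ 565. -106.  116.]
mug_spotted 0.88 [362. 283.] [ 550. -410.    0.] [ 518. -419
[... 151 characters left out ...]
joint_positions': array([ 1.15318919e+00,  4.79571533e-02,  9.92245946e-02,  1.62198305e+00,
       -5.23369465e-06,  1.44299341e+00]), 'joint_vel': array([-0.00096003,  0.00039485, -0.00117813, -0.00119705, -0.00014308,
       -0.00064948]), 'joint_efforts': array([ 1.28942661e-04, -3.38585329e+01,  3.20126975e+01,  7.62578293e-04,
        8.79427330e-05, -7.26534523e-06]), 'eef_pos': array([150.04514571, 503.11095945, 231.34621822]), 'orientation': array([1.33907050e-05, 1.44395566e-01, 9.89520045e-01, 3.81640738e-05]), 'ft_force': array([ 0.17511053,  0.01265469, -0.19741844]), 'moment': array([0.03678095, 0.03352662, 0.02520786]), 'gripper_force': 0.0, 'gripper_width': 85.20052154903587}
```

```bash
python3 - <<'E'
import cv2,numpy as np
a=cv2.imread("pics/top0.png")[100:300,190:420];b=cv2.imread("pics/scene0.png")[130:330,190:420]
cv2.imwrite("pics/v1.png",np.hstack([cv2.resize(x,(400,348),interpolation=3) for x in (a,b)]))
E
```

```text
(no output)
```

View pics/v1.png

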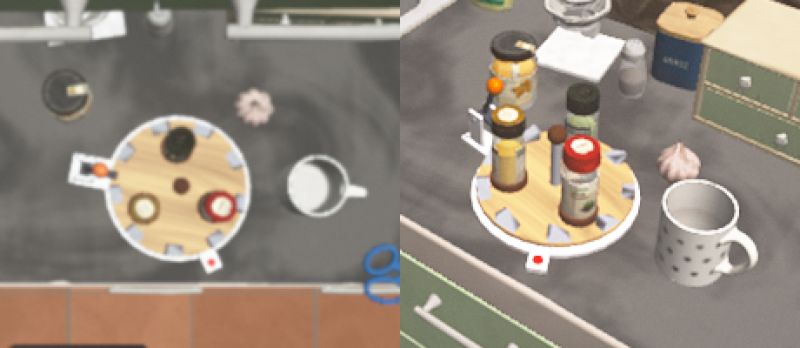

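View pics/top0.png

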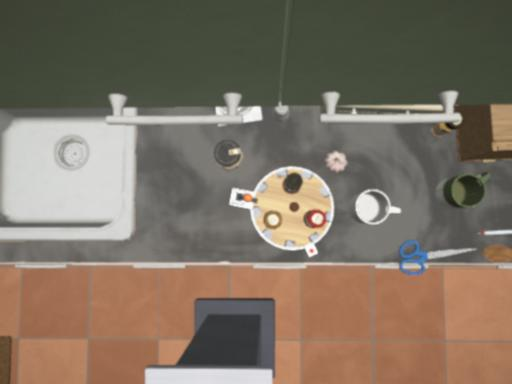

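The top view shows the wheel at about (292,208), the pawl ball on its left at (247,197), the red jar at (317,219) and the dot at (312,250). The pawl bracket is at roughly world +y. Next I refine the positions using colour and depth.

```bash
cat > fit.py <<'E'
from h import *
from scipy.optimize import least_squares
def cent(m):
    n,l,s,c=cv2.connectedComponentsWithStats(m.astype(np.uint8)); return [(s[i,4],c[i]) for i in range(1,n) if s[i,4]>5]
def run():
  out={}
  for n in ("top","scene"):
    p,D=ctrl.snapshot(n);c,f,M=cal(n);Mi=np.linalg.inv(M)
    v,u=np.mgrid[:384,:512];P=np.stack([(u-c["cx"])/f,-(v-c["cy"])/f,-np.ones_like(D)],-1)*D[...,None]@Mi[:3,:3].T+Mi[:3,3]
    hsv=cv2.cvtColor(p,cv2.COLOR_BGR2HSV).astype(int);H,S,V=hsv[...,0],hsv[...,1],hsv[...,2]
    near=np.hypot(P[...,0]-545,P[...,1]+215)<190
    for nm,m,z in (("orange",near&(H>4)&(H<18)&(S>190)&(V>120)&(P[...,2]>85),110),("redcap",near&((H<4)|(H>174))&(S>150)&(P[...,2]>80),125),("dot",near&((H<6)|(H>174))&(S>130)&(P[...,2]<30),11)):
        for a,ct in cent(m): print(n,nm,a,ct.round(1),atz(n,ct,z).round(1))
    w=near&(P[...,2]>14)&(P[...,2]<26)&(np.hypot(P[...,0]-545,P[...,1]+215)<112)&(D>0)
    cs=cv2.findContours(w.astype(np.uint8),0,2)[0];k=cv2.convexHull(np.vstack(cs))[:,0]
    q=P[k[:,1],k[:,0]][:,:2];r=least_squares(lambda x:np.hypot(*(q-x[:2]).T)-x[2],[545,-215,100],loss="soft_l1",f_scale=3)
    print(n,"wheel",r.x.round(1))
    t=near&(P[...,2]>104)&(P[...,2]<118)&(np.hypot(P[...,0]-545,P[...,1]+215)<25)
    if t.any():print(n,"post",P[t].mean(0).round(1))
    for a,ct in cent(near&(P[...,2]>119)&(P[...,2]<132)):print(n,"cap",a,P[int(ct[1]),int(ct[0])].round(),atz(n,ct,125).round(1))
run()
E
python3 fit.py
```

```text
top redcap 73 [315.  218.9] [ 523.3 -259.4  125. ]
top wheel [ 551.4 -212.7   99.8]
top post [ 552.1 -212.8  108.9]
top cap 239 [ 612. -210.  126.] [ 609.8 -211.5  125. ]
top cap 34 [ 574. -103.  119.] [ 572.  -105.1  125. ]
top cap 249 [ 523. -162.  128.] [ 522.1 -163.3  125. ]
top cap 262 [ 525. -261.  129.] [ 524.2 -263.3  125. ]
scene orange 47 [244.2 179.3] [ 573.3 -102.6  110. ]
scene redcap 224 [295.  219.1] [ 512.9 -270.2  125. ]
scene dot 20 [268.9 278.7] [ 444.6 -258.8   11. ]
scene wheel [ 550.4 -213.1   98.7]
scene post [ 548.2 -213.7  107.7]
scene cap 18 [ 574. -102.  118.] [ 565.8 -109.9  125. ]
scene cap 209 [ 605. -212.  126.] [ 605.7 -212.9  125. ]
scene cap 232 [ 520. -164.  124.] [ 518.  -165.6  125. ]
scene cap 284 [ 520. -264.  127.] [ 520.5 -264.6  125. ]
```

```bash
python3 -m jog '[{"tx":-582,"ty":-497,"tz":81,"rz":-4.8,"fingers":0},{"tx":-582,"ty":-497,"tz":81,"rz":-4.8,"fingers":0},{"tx":-582,"ty":-497,"tz":81,"rz":-4.8,"fingers":0},{"tx":-582,"ty":-497,"tz":81,"rz":-4.8,"fingers":0},{"tx":-582,"ty":-497,"tz":81,"rz":-4.8,"fingers":0},{"tx":-582,"ty":-497,"tz":81,"rz":-4.8,"fingers":0},{"tx":-582,"ty":-497,"tz":81,"rz":-4.8,"fingers":0},{"tx":-582,"ty":-497,"tz":81,"rz":-4.8,"fingers":0}]'
cat > go.py <<'E'
import sys;from h import *
C=np.array([551,-213.]);ex=np.array([.979,-.205]);ey=np.array([.205,.979])
s=ctrl.sense();p=s["eef_pos"];T=R.from_quat(np.roll(s["orientation"],-1)).as_matrix()
d=p[:2]-C;print("t",s["clock"],"tcp",p.round(1),"frame",(d@ex).round(1),(d@ey).round(1),"F",s["ft_force"].round(1),"toolx",T[:,0].round(3),"tooly",T[:,1].round(3))
if len(sys.argv)>3:
    a,b,z=map(float,sys.argv[1:4]);g=np.array([*(C+a*ex+b*ey),z]);print("target",g.round(1),"txyz",(T.T@(g-p)).round(1))
E
python3 go.py 0 75 150
```

```text
t 0.9 tcp [150.  503.1 231.3] frame -539.3 618.9 F [ 1.  -0.1  0.2] toolx [-0.958  0.286  0.   ] tooly [0.286 0.958 0.   ]
target [ 566.4 -139.6  150. ] txyz [-582.6 -496.9   81.3]invalid input
```

```bash
python3 -m jog '[{"rx":0,"ry":0,"rz":-4.8,"tx":-60,"ty":-50,"tz":8,"fingers":0}]' 20; python3 -m jog --help | head -20
```

```text
clock: 1.02
eef_pos: [183.8, 453.0, 224.5]
orientation: [-0.0, 0.099, 0.995, 0.001]
ft_force: [1.9, -0.3, 0.9]
gripper_width: 69.9
gripper_force: 0.0invalid input: not JSON, or not a number
```

```bash
python3 go.py 0 75 150; python3 -m jog '[{"rx":0,"ry":0,"rz":0,"tx":-480,"ty":-480,"tz":73,"fingers":0},{"rx":0,"ry":0,"rz":0,"tx":-480,"ty":-480,"tz":73,"fingers":0},{"rx":0,"ry":0,"rz":0,"tx":-480,"ty":-480,"tz":73,"fingers":0},{"rx":0,"ry":0,"rz":0,"tx":-480,"ty":-480,"tz":73,"fingers":0},{"rx":0,"ry":0,"rz":0,"tx":-480,"ty":-480,"tz":73,"fingers":0},{"rx":0,"ry":0,"rz":0,"tx":-480,"ty":-480,"tz":73,"fingers":0},{"rx":0,"ry":0,"rz":0,"tx":-480,"ty":-480,"tz":73,"fingers":0},{"rx":0,"ry":0,"rz":0,"tx":-480,"ty":-480,"tz":73,"fingers":0}]' ; python3 go.py 0 75 150
```

```text
t 1.025 tcp [183.8 453.  224.5] frame -496.0 576.8 F [ 1.9 -0.3  0.9] toolx [-0.98   0.197  0.   ] tooly [0.197 0.98  0.001]
target [ 566.4 -139.6  150. ] txyz [-491.8 -505.7   73.8]
clock: 2.02
eef_pos: [457.6, 33.4, 171.6]
orientation: [0.001, 0.103, 0.995, 0.0]
ft_force: [0.7, 1.8, 0.4]
gripper_width: -0.3
gripper_force: 0.0
t 2.025 tcp [457.6  33.4 171.6] frame -141.9 222.1 F [0.7 1.8 0.4] toolx [-0.979  0.205 -0.001] tooly [0.205 0.979 0.001]
target [ 566.4 -139.6  150. ] txyz [-141.9 -147.    21.7]
```

```bash
python3 -m jog '[{"rx":0,"ry":0,"rz":0,"tx":-142,"ty":-147,"tz":21,"fingers":0},{"rx":0,"ry":0,"rz":0,"tx":-142,"ty":-147,"tz":21,"fingers":0},{"rx":0,"ry":0,"rz":0,"tx":-142,"ty":-147,"tz":21,"fingers":0},{"rx":0,"ry":0,"rz":0,"tx":-142,"ty":-147,"tz":21,"fingers":0},{"rx":0,"ry":0,"rz":0,"tx":-142,"ty":-147,"tz":21,"fingers":0},{"rx":0,"ry":0,"rz":0,"tx":-142,"ty":-147,"tz":21,"fingers":0}]' ; python3 go.py 0 75 104
python3 - <<'E'
from h import *
p,D=ctrl.snapshot("wrist");q,_=ctrl.snapshot("scene")
for r in ctrl.pinpoint("pawl_ball","wrist")[:2]:
    print(r["conf"],r["at"],atz("wrist",r["at"],110),atdepth("wrist",r["at"],D))
cv2.imwrite("pics/v2.png",np.hstack([cv2.resize(p,(400,300)),cv2.resize(q[130:302,190:420],(400,300))]))
E
```

```text
clock: 2.78
eef_pos: [565.0, -136.2, 150.9]
orientation: [-0.0, 0.102, 0.995, 0.0]
ft_force: [0.5, 0.0, 0.6]
gripper_width: 0.3
gripper_force: 0.0
t 2.775 tcp [ 565.  -136.2  150.9] frame -2.0 78.1 F [0.5 0.  0.6] toolx [-0.979  0.203  0.   ] tooly [0.203 0.979 0.001]
target [ 566.4 -139.6  104. ] txyz [-2.  -3.1 46.9]
0.58 [300.2, 217.2] [ 573.93906439 -104.7478326   110.        ] [ 570.45849635 -105.58946618  118.72650643]
```

View pics/v2.png

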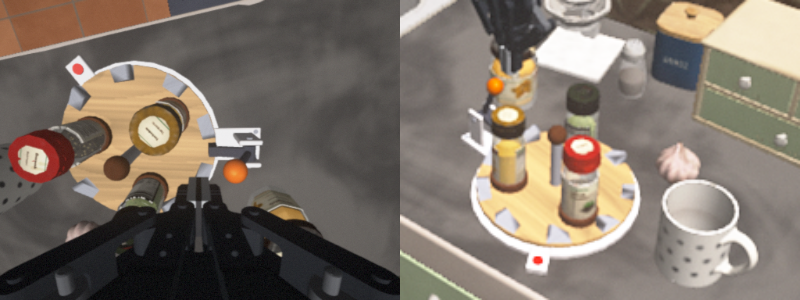

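The wrist view shows the orange ball at about (235,172) in the half-size picture, beside the fingers. It measures frame (0,110), which agrees with the model. I'll descend inside it and push outwards.

```bash
python3 -m jog '[{"rx":0,"ry":0,"rz":0,"tx":-2,"ty":-7,"tz":15,"fingers":0},{"rx":0,"ry":0,"rz":0,"tx":-2,"ty":-7,"tz":46,"fingers":0},{"rx":0,"ry":0,"rz":0,"tx":-2,"ty":-7,"tz":46,"fingers":0},{"rx":0,"ry":0,"rz":0,"tx":-2,"ty":0,"tz":46,"fingers":0},{"rx":0,"ry":0,"rz":0,"tx":-2,"ty":7,"tz":46,"fingers":0},{"rx":0,"ry":0,"rz":0,"tx":-2,"ty":14,"tz":46,"fingers":0},{"rx":0,"ry":0,"rz":0,"tx":-2,"ty":21,"tz":46,"fingers":0},{"rx":0,"ry":0,"rz":0,"tx":-2,"ty":27,"tz":46,"fingers":0}]'; python3 go.py
```

```text
clock: 3.92
eef_pos: [573.3, -110.8, 104.8]
orientation: [0.0, 0.103, 0.995, 0.0]
ft_force: [-0.0, -0.7, -0.3]
gripper_width: 0.1
gripper_force: 0.1
t 3.925 tcp [ 573.3 -110.8  104.8] frame 0.9 104.6 F [-0.  -0.7 -0.3] toolx [-0.979  0.204 -0.001] tooly [0.204 0.979 0.001]
```

```bash
python3 -m jog '[{"rx":0,"ry":0,"rz":0,"tx":0,"ty":6,"tz":0,"fingers":0},{"rx":0,"ry":0,"rz":0,"tx":0,"ty":12,"tz":0,"fingers":0},{"rx":0,"ry":0,"rz":0,"tx":0,"ty":18,"tz":0,"fingers":0},{"rx":0,"ry":0,"rz":0,"tx":0,"ty":24,"tz":0,"fingers":0},{"rx":0,"ry":0,"rz":0,"tx":0,"ty":28,"tz":0,"fingers":0},{"rx":0,"ry":0,"rz":0,"tx":0,"ty":28,"tz":0,"fingers":0}]'; python3 go.py; python3 fit.py | grep -E "orange|cap"
```

```text
clock: 4.68
eef_pos: [578.8, -83.9, 104.5]
orientation: [-0.0, 0.103, 0.995, -0.0]
ft_force: [0.1, 0.5, -0.0]
gripper_width: 0.6
gripper_force: 0.0
t 4.675 tcp [578.8 -83.9 104.5] frame 0.7 132.1 F [ 0.1  0.5 -0. ] toolx [-0.979  0.204  0.   ] tooly [ 0.204  0.979 -0.   ]
top redcap 75 [314.8 218.9] [ 523.3 -259.1  125. ]
top cap 241 [ 612. -210.  128.] [ 609.7 -211.4  125. ]
top cap 248 [ 523. -162.  128.] [ 522.2 -163.5  125. ]
top cap 260 [ 525. -261.  128.] [ 524.2 -263.3  125. ]
scene orange 37 [227.9 170.1] [579.6 -51.9 110. ]
scene redcap 219 [295.2 218.9] [ 513.5 -270.1  125. ]
scene cap 9 [582. -50. 119.] [575.4 -58.5 125. ]
scene cap 63 [570. -89. 128.] [571.9 -89.4 125. ]
scene cap 213 [ 605. -212.  126.] [ 605.3 -213.   125. ]
scene cap 232 [ 519. -164.  125.] [ 517.6 -165.3  125. ]
scene cap 285 [ 521. -263.  126.] [ 520.6 -264.6  125. ]
```

Pawl is up: the ball is at frame y 163. Next I go to the robot side of the brown jar.

```bash
python3 -m jog '[{"rx":0,"ry":0,"rz":0,"tx":0,"ty":-4,"tz":-46,"fingers":0},{"rx":0,"ry":0,"rz":0,"tx":0,"ty":-4,"tz":-46,"fingers":0},{"rx":0,"ry":0,"rz":0,"tx":96,"ty":-82,"tz":-46,"fingers":0},{"rx":0,"ry":0,"rz":0,"tx":96,"ty":-82,"tz":-46,"fingers":0},{"rx":0,"ry":0,"rz":0,"tx":96,"ty":-82,"tz":-46,"fingers":0},{"rx":0,"ry":0,"rz":0,"tx":96,"ty":-82,"tz":-46,"fingers":0},{"rx":0,"ry":0,"rz":0,"tx":96,"ty":-82,"tz":10,"fingers":0},{"rx":0,"ry":0,"rz":0,"tx":96,"ty":-82,"tz":10,"fingers":0}]'; python3 go.py -72 50 93
```

```text
clock: 5.78
eef_pos: [463.7, -141.9, 88.3]
orientation: [-0.006, 0.102, 0.995, 0.002]
ft_force: [-0.2, 0.1, -0.3]
gripper_width: -0.1
gripper_force: 0.0
t 5.775 tcp [ 463.7 -141.9   88.3] frame -100.0 51.7 F [-0.2  0.1 -0.3] toolx [-0.979  0.203  0.013] tooly [0.203 0.979 0.003]
target [ 490.8 -149.3   93. ] txyz [-27.9  -1.7  -5. ]
```

```bash
python3 -m jog '[{"rx":0,"ry":0,"rz":0,"tx":-10,"ty":0,"tz":0,"fingers":0},{"rx":0,"ry":0,"rz":0,"tx":-18,"ty":0,"tz":0,"fingers":0},{"rx":0,"ry":0,"rz":0,"tx":-24,"ty":0,"tz":0,"fingers":0},{"rx":0,"ry":0,"rz":0,"tx":-29,"ty":0,"tz":0,"fingers":0},{"rx":0,"ry":0,"rz":0,"tx":-34,"ty":0,"tz":0,"fingers":0},{"rx":0,"ry":0,"rz":0,"tx":-39,"ty":0,"tz":0,"fingers":0},{"rx":0,"ry":0,"rz":0,"tx":-43,"ty":0,"tz":0,"fingers":0},{"rx":0,"ry":0,"rz":0,"tx":-44,"ty":0,"tz":0,"fingers":0}]'; cat > ang.py <<'E'
from h import *
from go import C,ex,ey
import warnings
for n in ("top","scene"):
    p,D=ctrl.snapshot(n);c,f,M=cal(n);Mi=np.linalg.inv(M)
    v,u=np.mgrid[:384,:512];P=np.stack([(u-c["cx"])/f,-(v-c["cy"])/f,-np.ones_like(D)],-1)*D[...,None]@Mi[:3,:3].T+Mi[:3,3]
    m=(P[...,2]>119)&(P[...,2]<132)&(np.hypot(P[...,0]-551,P[...,1]+213)<90)
    k,l,s,ct=cv2.connectedComponentsWithStats(m.astype(np.uint8))
    for i in range(1,k):
        if s[i,4]>80:
            w=atz(n,ct[i],125)[:2]-(C if n=="top" else [549,-214]);print(n,s[i,4],"angle",np.degrees(np.arctan2(w@ey,w@ex)).round(1)%360,"r",np.hypot(*w).round(1))
E
python3 ang.py
```

```text
clock: 6.78
eef_pos: [509.6, -151.9, 93.6]
orientation: [-0.002, 0.102, 0.995, 0.002]
ft_force: [-4.2, 4.4, -0.5]
gripper_width: 0.5
gripper_force: 2.4
t 6.775 tcp [ 509.6 -151.9   93.6] frame -53.0 51.3 F [-4.2  4.4 -0.5] toolx [-0.979  0.204  0.005] tooly [0.204 0.979 0.003]
top 244 angle 353.9 r 58.6
top 180 angle 236.1 r 61.4
scene 229 angle 352.2 r 56.6
scene 288 angle 232.8 r 58.6
```

```bash
python3 -m jog '[{"rx":0,"ry":0,"rz":0,"tx":-4,"ty":1,"tz":0,"fingers":0},{"rx":0,"ry":0,"rz":0,"tx":-8,"ty":2,"tz":0,"fingers":0},{"rx":0,"ry":0,"rz":0,"tx":-12,"ty":3,"tz":0,"fingers":0},{"rx":0,"ry":0,"rz":0,"tx":-15,"ty":3,"tz":0,"fingers":0},{"rx":0,"ry":0,"rz":0,"tx":-16,"ty":3,"tz":0,"fingers":0},{"rx":0,"ry":0,"rz":0,"tx":-16,"ty":3,"tz":0,"fingers":0}]'; python3 ang.py
```

```text
clock: 7.62
eef_pos: [527.6, -154.5, 94.6]
orientation: [0.0, 0.103, 0.995, -0.0]
ft_force: [-1.0, 1.5, 0.1]
gripper_width: 0.1
gripper_force: 1.0
t 7.625 tcp [ 527.6 -154.5   94.6] frame -34.9 52.5 F [-1.   1.5  0.1] toolx [-0.979  0.205 -0.001] tooly [ 0.205  0.979 -0.   ]
top 244 angle 335.4 r 58.5
top 164 angle 219.1 r 61.4
scene 229 angle 333.8 r 57.1
scene 286 angle 214.5 r 58.7
```

```bash
python3 -m jog '[{"rx":0,"ry":0,"rz":0,"tx":20,"ty":0,"tz":0,"fingers":0},{"rx":0,"ry":0,"rz":0,"tx":20,"ty":0,"tz":-55,"fingers":0},{"rx":0,"ry":0,"rz":0,"tx":20,"ty":0,"tz":-55,"fingers":0},{"rx":0,"ry":0,"rz":0,"tx":-35,"ty":142,"tz":-55,"fingers":0},{"rx":0,"ry":0,"rz":0,"tx":-35,"ty":142,"tz":-55,"fingers":0},{"rx":0,"ry":0,"rz":0,"tx":-35,"ty":142,"tz":-55,"fingers":0},{"rx":0,"ry":0,"rz":0,"tx":-35,"ty":142,"tz":-55,"fingers":0},{"rx":0,"ry":0,"rz":0,"tx":-35,"ty":142,"tz":-55,"fingers":0}]'; python3 ang.py; python3 go.py 0 196 104; python3 - <<'E'
from h import *
p,D=ctrl.snapshot("wrist");q,_=ctrl.snapshot("top")
for r in ctrl.pinpoint("pawl_ball","wrist")[:2]:
    print(r["conf"],r["at"],atz("wrist",r["at"],108),atdepth("wrist",r["at"],D))
cv2.imwrite("pics/v3.png",np.hstack([cv2.resize(p,(400,300)),cv2.resize(q[110:290,190:430],(400,300))]))
E
```

```text
clock: 8.72
eef_pos: [591.1, -23.3, 149.8]
orientation: [0.001, 0.103, 0.995, -0.001]
ft_force: [-1.4, 0.5, 0.1]
gripper_width: 0.1
gripper_force: 0.0
t 8.725 tcp [591.1 -23.3 149.8] frame 0.3 193.9 F [-1.4  0.5  0.1] toolx [-0.979  0.205 -0.001] tooly [ 0.205  0.979 -0.001]
top 240 angle 335.3 r 58.7
top 242 angle 93.4 r 58.1
top 261 angle 214.8 r 56.5
scene 213 angle 95.6 r 56.8
scene 233 angle 333.6 r 57.1
scene 287 angle 214.5 r 58.8
t 8.825 tcp [590.6 -23.6 149.7] frame -0.1 193.5 F [-0.1 -0.3  0.4] toolx [-0.979  0.206 -0.001] tooly [ 0.206  0.979 -0.001]
target [591.2 -21.1 104. ] txyz [-0.   2.6 45.7]
0.73 [212.4, 212.0] [583.09895817 -50.62533194 108.        ] [580.35332091 -48.63213862 116.85934122]
```

View pics/v3.png

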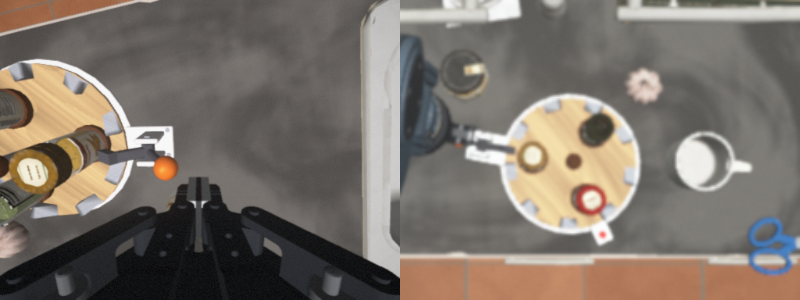

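The pictures show the red cap next to the red dot and the ball at (166,168) on the near side of the fingers, with nothing under them. I'll descend outside the ball and push inwards.

```bash
python3 -m jog '[{"rx":0,"ry":0,"rz":0,"tx":0,"ty":5,"tz":20,"fingers":0},{"rx":0,"ry":0,"rz":0,"tx":0,"ty":5,"tz":46,"fingers":0},{"rx":0,"ry":0,"rz":0,"tx":0,"ty":4,"tz":46,"fingers":0},{"rx":0,"ry":0,"rz":0,"tx":0,"ty":-5,"tz":46,"fingers":0},{"rx":0,"ry":0,"rz":0,"tx":0,"ty":-13,"tz":46,"fingers":0},{"rx":0,"ry":0,"rz":0,"tx":0,"ty":-20,"tz":46,"fingers":0},{"rx":0,"ry":0,"rz":0,"tx":0,"ty":-27,"tz":46,"fingers":0},{"rx":0,"ry":0,"rz":0,"tx":0,"ty":-33,"tz":46,"fingers":0}]'; python3 -m jog '[{"rx":0,"ry":0,"rz":0,"tx":0,"ty":-6,"tz":0,"fingers":0},{"rx":0,"ry":0,"rz":0,"tx":0,"ty":-12,"tz":0,"fingers":0},{"rx":0,"ry":0,"rz":0,"tx":0,"ty":-17,"tz":0,"fingers":0},{"rx":0,"ry":0,"rz":0,"tx":0,"ty":-21,"tz":0,"fingers":0},{"rx":0,"ry":0,"rz":0,"tx":0,"ty":-21,"tz":0,"fingers":0},{"rx":0,"ry":0,"rz":0,"tx":0,"ty":-21,"tz":0,"fingers":0}]'; python3 ang.py; python3 fit.py | grep orange
```

```text
clock: 9.98
eef_pos: [583.7, -55.5, 103.4]
orientation: [-0.0, 0.103, 0.995, -0.0]
ft_force: [-0.1, -0.2, -0.6]
gripper_width: 0.1
gripper_force: 0.0
clock: 10.72
eef_pos: [579.7, -75.0, 103.5]
orientation: [0.0, 0.103, 0.995, 0.0]
ft_force: [0.5, 0.5, -0.3]
gripper_width: -0.2
gripper_force: 0.0
t 10.725 tcp [579.7 -75.  103.5] frame -0.2 140.9 F [ 0.5  0.5 -0.3] toolx [-0.979  0.204 -0.   ] tooly [0.204 0.979 0.   ]
top 245 angle 335.2 r 58.6
top 240 angle 93.4 r 58.1
top 253 angle 214.9 r 56.7
scene 214 angle 95.8 r 56.7
scene 230 angle 333.7 r 57.4
scene 282 angle 214.6 r 58.3
scene orange 48 [244.2 179.5] [ 572.8 -103.1  110. ]
```

```bash
python3 -m jog '[{"rx":0,"ry":0,"rz":0,"tx":0,"ty":25,"tz":0,"fingers":0},{"rx":0,"ry":0,"rz":0,"tx":0,"ty":25,"tz":-46,"fingers":0},{"rx":0,"ry":0,"rz":0,"tx":60,"ty":100,"tz":-46,"fingers":0},{"rx":0,"ry":0,"rz":0,"tx":60,"ty":140,"tz":-46,"fingers":0},{"rx":0,"ry":0,"rz":0,"tx":60,"ty":140,"tz":-46,"fingers":0},{"rx":0,"ry":0,"rz":0,"tx":60,"ty":140,"tz":-46,"fingers":0},{"rx":0,"ry":0,"rz":0,"tx":60,"ty":140,"tz":-46,"fingers":0}]'; python3 ang.py; python3 look.py | grep -E "mug|peanut|garlic|pawl"; python3 - <<'E'
import cv2,numpy as np
a=cv2.imread("pics/top0.png")[110:290,190:430];b=cv2.imread("pics/scene0.png")[130:310,190:430]
cv2.imwrite("pics/v4.png",np.hstack([cv2.resize(x,(400,300),interpolation=3) for x in (a,b)]))
E
```

```text
clock: 11.8
eef_pos: [549.8, 72.9, 149.4]
orientation: [0.0, 0.104, 0.995, -0.0]
ft_force: [0.3, 0.0, -1.0]
gripper_width: 0.1
gripper_force: 0.0
t 11.8 tcp [549.8  72.9 149.4] frame -59.8 279.7 F [ 0.3  0.  -1. ] toolx [-0.979  0.206 -0.   ] tooly [ 0.206  0.979 -0.001]
top 246 angle 335.2 r 58.5
top 240 angle 93.3 r 58.1
top 257 angle 214.8 r 56.5
scene 215 angle 95.9 r 56.7
scene 229 angle 333.8 r 57.1
scene 281 angle 214.6 r 58.3
pawl_ball 0.46 [244. 199.] [570. -98. 110.] [569. -99. 118.]
mug_spotted 0.61 [370. 208.] [ 550. -413.    0.] [ 550. -411.    9.]
jar_peanut 0.61 [232. 157.] [684. -60.   0.] [669. -69. 100.]
garlic 0.86 [334. 162.] [ 670. -325.    0.] [ 663. -317.   46.]
pawl_ball 0.5 [245. 180.] [ 571. -106.  110.] [ 566. -111.  116.]
mug_spotted 0.61 [365. 278.] [ 566. -410.    0.] [ 521. -422.   52.]
jar_peanut 0.85 [255. 185.] [684. -49.   0.] [ 553. -146.  125.]
garlic 0.95 [348. 230.] [ 673. -320.    0.] [ 645. -330.   27.]
```

View pics/v4.png

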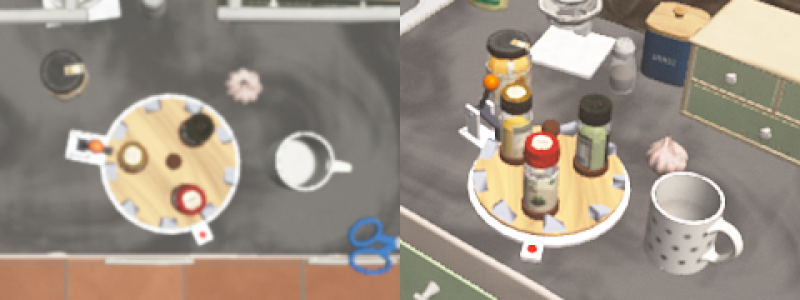

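The red cap at (190,198) is by the red dot at (203,235). The ball is back at its pawl-down place at (95,146), and the mug, peanut jar and garlic have not moved.

```bash
python3 -c "
from workcell import ctrl
print(ctrl.finish_job())"
```

```text
the job is handed in; nothing more can be done
None
```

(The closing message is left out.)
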